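Line up the reagent bottles by size

ROBOT

A 6-joint arm with a two-finger parallel gripper is mounted at the origin on the work surface. World frame = base frame: x ahead of the robot, y to its left, z up, the work surface at z = 0. Lengths are in m, angles in rad, forces in N, time in s.
With the tool pointing down it reaches from about 0.35 to 0.975 m from the base axis. Payload 17.4 kg.
Tool frame: the origin (TCP) lies at the centre of the arm's flange, where the gripper is bolted on; the fingertips stand 173 mm ahead of it and the grasp point (between the pads) lies 155 mm ahead of it; z points along the fingers, y is the line along which they close (so a half turn about z gives the same grasp; the last joint's range is limited). The gripper opens to 85 mm and grips with 20 to 120 N. Pads are 22 mm wide; open, the fingers measure 114 mm over their backs; the gripper's body (76 mm by 85 mm) begins 54 mm behind the grasp point. The pads swing forward as they close: fully open they stand 13 mm farther back than shut.
Start: joints at [1.255, 0.116, 1.442, -0, 1.584, -0.038], TCP at [0.185, 0.649, 0.405] pointing down, gripper open.
Joint ranges: [-2.83, 2.83], [-0.83, 2.19], [0.07, 2.5], [-1.14, 4.28], [0.01, 3], [-2.97, 2.97]. Speed limits (rad/s): [1.89, 1.89, 2.22, 3.14, 3.14, 3.14].

INTERFACE

Orientations are given as a unit quaternion [w, x, y, z].
In Python, from cell import bot gives the robot as it stands.
- The arm moves only by the shell command python3 -m pendant 'ROWS' [OPENING] [FORCE]. ROWS is text: rows parted by semicolons, each of 4 numbers parted by spaces: the shift along the world's x, y, z as a fraction of full scale, then the turn about the world's z as a fraction of full scale. A call has 1 to 12 rows; each row shifts and turns the commanded pose from where the row before left it; what a row does not reach is not made up. Full scale, the value 1, is 3 cm for a shift and 0.15 rad for a turn. A row lasts 1/10 s, in which the tool goes at most 50 mm and 8.59 degrees, less where a joint would pass 70% of its speed; a pose out of reach is approached as far as the arm can. A call with a number of a shift or a turn outside -1 to 1 is refused whole. A call with a gripper value outside its range is refused whole. OPENING is the closure, from -1 (fully open) to 1 (shut), set as the call begins (- or left out, the last holds). The fingers move at their own pace and stop on an object; FORCE is the grip in N (left out, the last holds). Time passes only in rows, so rows that do not move let the fingers close. It gives the time, the measured TCP pose, the force, the opening and the grip force at its end, in the units of the state.
- bot.read_state(): the state, without advancing time (a new reading comes with each control period).
- bot.capture(name): name is "scene" or "top" or "wrist"; returns the picture (400x640x3 uint8, red, green, blue); there is no depth.
- bot.camera_info(name): a dict with "mtx" (3x3 intrinsics, pixels), "k1" (the pictures are not rectified: a ray, as slopes to the right and down, at radius r is drawn at 1 + k1 r^2 times it, then the intrinsics apply), "R" (3x3) and "t" (3): a world point X has camera coordinates R X + t; the wrist camera has in their place "tool_from_camera" (4x4, takes a point from camera to tool coordinates, whose origin is the TCP and whose axes are the flange's). Camera axes: x right, y down, z forward; pixel columns grow to the right and rows downward; lengths in m; the calibration is good to about 2 mm. A picture is of the moment at which its call begins: read the wrist's pose just before it. camera_info takes no time and is no camera call.
- bot.close_job(): hands the job in; it is judged then, once.
The state is a dict: "time": time; "joint_positions": joint angles; "qvel": joint speeds; "joint_torque": joint torques, N m; "ee_pos": TCP position; "tool_rot": TCP orientation; "force": force on the tool from outside, world axes, zero at the start; "ft_torque": the same for the moment, N m; "gripper_width": opening from 0.0 (shut) to 1.0 (fully open); "grip_force": force on a finger pad.
Only numpy, scipy, OpenCV 4.12 (cv2) and the standard library are available. Lean on these libraries where they do the work, as an engineer would, in place of code of your own. Each camera call takes 0.05 s, during which the arm holds its last target. There are 200 camera calls.

TASK

Line the four amber reagent bottles up by size on the marked row: the smallest on the mark next to the red token, growing mark by mark to the largest next to the blue token. Stand each bottle upright, centred on its own mark, and do not knock any of them over.

Things in the scene. Friction and masses are not known exactly. Their poses are not given: they have to be found in the camera images.
- yellow_center (a point): smallest of four loose, upright, closed amber reagent bottles with a paper band: yellow screw cap, body 34 mm in diameter, 54 mm tall in all (the cap is the top 16 mm, 31 mm in diameter). The point is at its centre, 27 mm above its underside; z is its upright axis.
- green_center (a point): second smallest of four loose, upright, closed amber reagent bottles with a paper band: green screw cap, body 40 mm in diameter, 66 mm tall in all (the cap is the top 16 mm, 36 mm in diameter). The point is at its centre, 33 mm above its underside; z is its upright axis.
- white_center (a point): second largest of four loose, upright, closed amber reagent bottles with a paper band: white screw cap, body 47 mm in diameter, 79 mm tall in all (the cap is the top 16 mm, 42 mm in diameter). The point is at its centre, 39.5 mm above its underside; z is its upright axis.
- black_center (a point): largest of four loose, upright, closed amber reagent bottles with a paper band: black screw cap, body 54 mm in diameter, 92 mm tall in all (the cap is the top 16 mm, 49 mm in diameter). The point is at its centre, 46 mm above its underside; z is its upright axis.
- mark1: first mark of the row, counted from the robot's left: a flat printed grey disc with a black rim, 66 mm in diameter, flush on a white board (110 mm x 440 mm, 4 mm thick) fixed to the bench. Origin at the disc's centre on the board's top face, where a bottle's underside goes; y runs along the row, to the left. The four marks are 90 mm apart in a straight line.
- mark2: second mark of the row, counted from the robot's left: a flat printed grey disc with a black rim, 66 mm in diameter, flush on a white board (110 mm x 440 mm, 4 mm thick) fixed to the bench. Origin at the disc's centre on the board's top face, where a bottle's underside goes; y runs along the row, to the left. The four marks are 90 mm apart in a straight line.
- mark3: third mark of the row, counted from the robot's left: a flat printed grey disc with a black rim, 66 mm in diameter, flush on a white board (110 mm x 440 mm, 4 mm thick) fixed to the bench. Origin at the disc's centre on the board's top face, where a bottle's underside goes; y runs along the row, to the left. The four marks are 90 mm apart in a straight line.
- mark4: fourth mark of the row, counted from the robot's left: a flat printed grey disc with a black rim, 66 mm in diameter, flush on a white board (110 mm x 440 mm, 4 mm thick) fixed to the bench. Origin at the disc's centre on the board's top face, where a bottle's underside goes; y runs along the row, to the left. The four marks are 90 mm apart in a straight line.
- red_token: red round token, 32 mm in diameter and 8 mm high, fixed on the white board at one end of the row, 65 mm beyond the last mark, in line with the marks; which token is at which end varies. Origin at the centre of its underside.
- blue_token: blue round token, 32 mm in diameter and 8 mm high, fixed on the white board at one end of the row, 65 mm beyond the last mark, in line with the marks; which token is at which end varies. Origin at the centre of its underside.

How it is judged:
By the outcome, as a careful person would: the job done as asked, in the order asked, and still so for the second after the job is handed in, with the robot touching nothing.
It also fails if it takes over 120 s, if anything falls off the work surface, if the arm or the gripper's body presses on something with over 40 N, if the wrist force passes 120 N, or if a joint passes its speed limit or range.

## Working session

There is one attempt and no reset: what is moved stays moved. The work goes in short steps, Python scripts to look and compute and a shell command to move; the robot and the scene stay as the last step left them, time stands still between calls to the robot, and variables do not carry over. Pictures are saved under pics/ and viewed, at most 14 in all, crops included, and the job is handed in when it is done.

```bash
ls; mkdir -p pics
python3 - <<'E'
from cell import bot
import cv2
for n in("scene","top"):
    cv2.imwrite(f"pics/{n}0.png",bot.capture(n)[:,:,::-1])
    c=bot.camera_info(n);print(n,c)
print(bot.read_state())
print(bot.camera_info("wrist"))
E
```

```text
pics
scene {'mtx': array([[363.07821561,   0.        , 318.49949435],
       [  0.        , 363.07821561, 193.1804526 ],
       [  0.        ,   0.        ,   1.        ]]), 'k1': 0.011135726824896011, 'R': array([[-0.74185101,  0.67018468, -0.02257377],
       [ 0.35940878,  0.36897133, -0.85713796],
       [-0.56611165, -0.64398187, -0.51459201]]), 't': array([ 0.40985364, -0.13562038,  1.12478663])}
top {'mtx': array([[384.84755955,   0.        , 325.13302894],
       [  0.        , 384.84755955, 202.26392612],
       [  0.        ,   0.        ,   1.        ]]), 'k1': 0.019319877842090733, 'R': array([[-6.00732038e-02, -9.98193534e-01, -9.37177157e-04],
       [-9.77108104e-01,  5.89961475e-02, -2.04399625e-01],
       [ 2.04085674e-01, -1.13632169e-02, -9.78887080e-01]]), 't': array([0.02084223, 0.55081245, 0.91459318])}
{'time': 0.1, 'joint_positions': array([ 1.25520725e+00,  1.16427384e-01,  1.44222307e+00,  9.98701821e-06,
        1.58397439e+00, -3.78268437e-02]), 'qvel': array([-1.36845062e-06, -1.47143833e-03, -1.47098026e-03, -1.00239864e-03,
        9.67168655e-04, -5.3
[... 320 characters left out ...]
,  0.05529562, -0.13831498]), 'ft_torque': array([ 0.02419371, -0.01452795,  0.02046401]), 'grip_force': 0.0, 'gripper_width': 1.0009243242225092}
{'mtx': array([[305.31914099,   0.        , 322.63568973],
       [  0.        , 305.31914099, 195.73918086],
       [  0.        ,   0.        ,   1.        ]]), 'k1': -0.013642662836473625, 'tool_from_camera': array([[ 7.53360148e-04, -9.54321314e-01, -2.98781296e-01,
         7.70520922e-02],
       [ 9.99999715e-01,  7.34936070e-04,  1.74022865e-04,
        -4.80126022e-04],
       [ 5.35114227e-05, -2.98781342e-01,  9.54321595e-01,
         3.06170548e-02],
       [ 0.00000000e+00,  0.00000000e+00,  0.00000000e+00,
         1.00000000e+00]])}
```

View pics/top0.png

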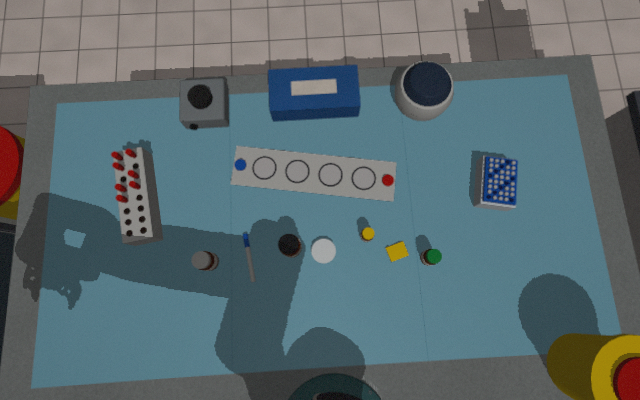

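View pics/scene0.png

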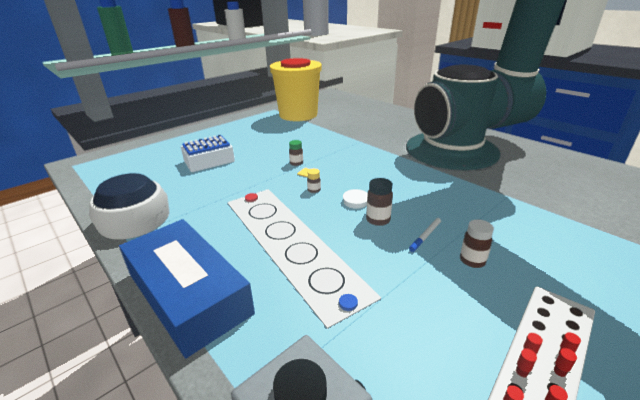

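The top view shows the blue token at (240,165) on the left and the red one at (388,180). Black is at (289,244), yellow at (368,233) and green at (432,256). The shaded grey-capped bottle at (205,260) is the white one; the flat disc at (323,251) is only a dish. The order from mark1 to mark4 is therefore black, white, green, yellow.

```bash
cat > h.py <<'E'
import numpy as np,cv2
from scipy.spatial.transform import Rotation as Rn
from cell import bot
def pose(n,st=None):
    c=bot.camera_info(n)
    if n!="wrist": R=c["R"].T; return c,R,-R@c["t"]
    T=c["tool_from_camera"]; q=st["tool_rot"]; Rt=Rn.from_quat([q[1],q[2],q[3],q[0]]).as_matrix()
    return c,Rt@T[:3,:3],st["ee_pos"]+Rt@T[:3,3]
def cast(P,uv,z):
    c,R,o=P; k=c["k1"]
    n=cv2.undistortPoints(np.array(uv,float).reshape(-1,1,2),c["mtx"],np.array([k,0,0,0.]))[:,0]
    d=np.c_[n,np.ones(len(n))]@R.T
    return o+d*((z-o[2])/d[:,2])[:,None]
def proj(P,X):
    c,R,o=P; rv=cv2.Rodrigues(R.T)[0]
    return cv2.projectPoints(np.array(X,float).reshape(-1,1,3),rv,-R.T@o,c["mtx"],np.array([c["k1"],0,0,0.]))[0][:,0]
E
python3 - <<'E'
from h import *
im=cv2.imread("pics/top0.png"); P=pose("top"); print(P[2])
hsv=cv2.cvtColor(im,cv2.COLOR_BGR2HSV); g=hsv[:,:,2]
def cen(mask,box,name,z):
    x0,y0,x1,y1=box; m=np.zeros(mask.shape,np.uint8); m[y0:y1,x0:x1]=mask[y0:y1,x0:x1]
    cs,_=cv2.findContours(m,cv2.RETR_EXTERNAL,2); c=max(cs,key=cv2.contourArea)
    (u,v),r=cv2.minEnclosingCircle(c); e=cv2.fitEllipse(c)
    M=cv2.moments(c); q=(M['m10']/M['m00'],M['m01']/M['m00'])
    w=cast(P,[q,(q[0]+e[1][0]/2,q[1])],z)
    print(name,np.round(q,1),np.round(e[1],1),np.round(w[0],4),"d %.4f"%(2*np.linalg.norm(w[1]-w[0])))
H,S,V=cv2.split(hsv)
dark=(V<90).astype(np.uint8)
for i,u in enumerate((264,297,330,363)):
    v=[168,171,175,178][i]; cen(dark,(u-16,v-16,u+17,v+17),f"mark{i+1}",.004)
cen(((H>100)&(H<130)&(S>150)).astype(np.uint8),(232,150,250,180),"blue",.012)
cen((((H<8)|(H>172))&(S>150)).astype(np.uint8),(378,170,400,192),"red",.012)
cen(((H>20)&(H<35)&(S>150)&(V>90)).astype(np.uint8),(356,222,380,246),"yellow",.054)
cen(((H>45)&(H<80)&(S>120)).astype(np.uint8),(418,242,446,270),"green",.066)
cen((V<45).astype(np.uint8),(272,228,308,262),"black",.092)
cen(((S<60)&(V>80)).astype(np.uint8),(188,245,222,275),"white",.079)
cv2.imwrite("pics/crop1.png",cv2.resize(im[215:285,180:460],None,fx=2.8,fy=2.8,interpolation=2))
E
```

```text
[ 0.35280001 -0.00129851  1.00788884]
mark1 [264.  167.5] [22.3 23.4] [0.6683 0.147  0.004 ] d 0.0605
mark2 [296.9 171. ] [22.6 23.5] [0.653  0.0581 0.004 ] d 0.0613
mark3 [330.  174.4] [22.6 23.8] [ 0.6381 -0.0307  0.004 ] d 0.0612
mark4 [363.2 177.9] [22.5 23.7] [ 0.623  -0.1194  0.004 ] d 0.0608
blue [239.9 164.4] [ 9.8 10.4] [0.6785 0.2104 0.012 ] d 0.0264
red [387.3 179.7] [ 9.9 10.4] [ 0.612  -0.1826  0.012 ] d 0.0265
yellow [367.6 233.1] [11.2 11.7] [ 0.4669 -0.1131  0.054 ] d 0.0279
green [433.5 255.7] [14.  15.2] [ 0.4012 -0.2666  0.066 ] d 0.0339
black [288.5 244.2] [20.3 21.1] [0.4473 0.0811 0.092 ] d 0.0482
white [199.4 259.3] [16.3 17.4] [0.4256 0.2958 0.079 ] d 0.0388
```

View pics/crop1.png

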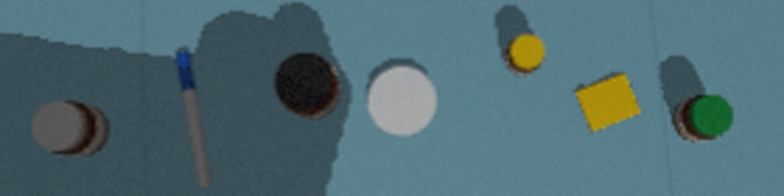

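Mark pitch (90 mm) and cap sizes agree with the task data. I'll go above the white bottle with the fingers closing across the row, then check with the wrist camera.

```bash
python3 -m pendant '.67 -.98 -.06 -.81;.67 -.98 -.06 -.81;.67 -.98 -.06 -.81;.67 -.98 -.06 -.81;.67 -.98 -.06 -.81;.67 -.98 -.06 -.81;.67 -.98 -.06 -.81;.67 -.98 -.06 -.81;.67 -.98 -.06 -.81;.67 -.98 -.06 -.81;.67 -.98 -.06 -.81;.67 -.98 -.06 -.81' -1 40; python3 -m pendant '0 0 0 0;0 0 0 0;0 0 0 0;0 0 0 0'
cat > look.py <<'E'
import sys; from h import *
# usage: name capheight capdiam gx gy ; finds the cap by circle near the predicted pixel
n,zt,d,gx,gy=sys.argv[1],*map(float,sys.argv[2:6])
st=bot.read_state(); im=bot.capture("wrist")[:,:,::-1].copy(); P=pose("wrist",st)
q=st["tool_rot"]; Rt=Rn.from_quat([q[1],q[2],q[3],q[0]]).as_matrix()
print("tcp",np.round(st["ee_pos"],4),"ytool",np.round(Rt[:2,1],3),"q6",round(st["joint_positions"][5],3))
hsv=cv2.cvtColor(im,cv2.COLOR_BGR2HSV); H,S,V=cv2.split(hsv)
M={"yellow":(H>18)&(H<35)&(S>130)&(V>60),"green":(H>45)&(H<80)&(S>120),"black":V<40,"white":(S<60)&(V>60)}[n].astype(np.uint8)
M=cv2.morphologyEx(M,cv2.MORPH_OPEN,np.ones((5,5),np.uint8))
p=proj(P,[[gx,gy,zt]])[0]
cs=[c for c in cv2.findContours(M,cv2.RETR_EXTERNAL,2)[0] if cv2.contourArea(c)>300]
c=min(cs,key=lambda c:np.hypot(*(np.mean(c[:,0],0)-p)))
w=cast(P,c[:,0],zt)[:,:2].astype(np.float32)*1000
(cx,cy),r=cv2.minEnclosingCircle(w.reshape(-1,1,2)); m=cv2.fitEllipse(w.reshape(-1,1,2))
print("pred px",np.round(p),"circle",round(cx,1),round(cy,1),"diam",round(2*r,1),"want",d*1000,"ellipse",np.round(m[0],1),np.round(m[1],1))
cv2.drawContours(im,[c],-1,(255,0,255),1); cv2.imwrite(f"pics/w_{n}.png",im)
E
python3 look.py white .079 .042 .4256 .2958
```

```text
time: 1.3
ee_pos: [0.4268, 0.295, 0.3829]
tool_rot: [-0.0, 0.765, 0.645, -0.0]
force: [-0.5, 0.8, 0.4]
gripper_width: 1.005
grip_force: 0.0
time: 1.7
ee_pos: [0.4259, 0.2971, 0.3831]
tool_rot: [-0.0, 0.762, 0.647, -0.0]
force: [0.2, 0.6, 0.3]
gripper_width: 0.996
grip_force: 0.0
tcp [0.4259 0.2971 0.3831] ytool [ 0.987 -0.162] q6 0.723
pred px [323. 187.] circle 423.4 296.0 diam 45.3 want 42.0 ellipse [423.3 296. ] [42.4 44.6]
```

View pics/w_white.png

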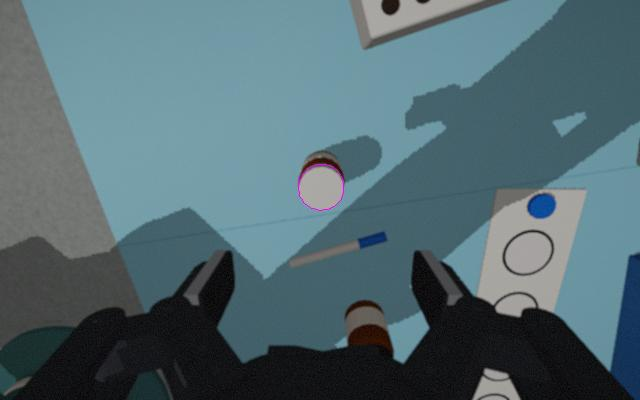

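The wrist view shows the white cap outlined at (322,187), 42–45 mm wide, at (423, 296) mm. I'll descend, grip and lift.

```bash
python3 -m pendant '-.08 -.04 -.9 0;0 0 -.9 0;0 0 -.9 0;0 0 -.9 0;0 0 -.9 0;0 0 -.9 0;0 0 -.6 0;0 0 -.27 0;0 0 0 0;0 0 0 0;0 0 0 0' -1 ; python3 -m pendant '0 0 0 0;0 0 0 0;0 0 0 0;0 0 0 0;0 0 0 0;0 0 0 0;0 0 0 0;0 0 0 0;0 0 0 0;0 0 0 0;0 0 0 0;0 0 0 0' 1 40
```

```text
time: 2.85
ee_pos: [0.4242, 0.2954, 0.1962]
tool_rot: [0.0, 0.763, 0.647, 0.001]
force: [0.7, 1.4, 0.0]
gripper_width: 1.0
grip_force: 0.0
time: 4.05
ee_pos: [0.424, 0.2952, 0.1956]
tool_rot: [-0.0, 0.763, 0.646, 0.0]
force: [-2.0, -1.0, 5.9]
gripper_width: 0.539
grip_force: 41.5
```

```bash
python3 -m pendant '0 0 .5 0;0 0 1 0;0 0 1 0;0 0 1 0;0 0 1 0;0 0 .5 0;0 0 0 0' ; python3 -m pendant '.5 -.5 0 0;.76 -.79 0 0;.76 -.79 0 0;.76 -.79 0 0;.76 -.79 0 0;.76 -.79 0 0;.76 -.79 0 0;.76 -.79 0 0;.76 -.79 0 0;.76 -.79 0 0;.3 -.3 0 0;0 0 0 0'; python3 -m pendant '0 0 0 0;0 0 0 0;0 0 0 0'
cat > marks.py <<'E'
from h import *
import sys
st=bot.read_state(); im=bot.capture("wrist")[:,:,::-1].copy(); P=pose("wrist",st); print(np.round(st["ee_pos"],4))
g=cv2.cvtColor(im,cv2.COLOR_BGR2GRAY)
t=cv2.adaptiveThreshold(g,255,cv2.ADAPTIVE_THRESH_MEAN_C,cv2.THRESH_BINARY_INV,31,15)
for c in cv2.findContours(t,cv2.RETR_LIST,2)[0]:
    if len(c)<30: continue
    w=cast(P,c[:,0],.004)[:,:2].astype(np.float32)*1000
    m=cv2.fitEllipse(w.reshape(-1,1,2))
    if 58<m[1][0] and m[1][1]<70: print(np.round(c[:,0].mean(0)),np.round(m[0],1),np.round(m[1],1))
cv2.imwrite(f"pics/{sys.argv[1]}.png",im)
E
python3 marks.py m1
```

```text
time: 4.75
ee_pos: [0.424, 0.2952, 0.3473]
tool_rot: [0.0, 0.763, 0.646, 0.002]
force: [0.9, 0.7, -1.6]
gripper_width: 0.539
grip_force: 41.4
time: 5.95
ee_pos: [0.6537, 0.0568, 0.3429]
tool_rot: [-0.001, 0.763, 0.646, -0.001]
force: [0.5, 0.3, -1.8]
gripper_width: 0.534
grip_force: 41.4
time: 6.25
ee_pos: [0.6526, 0.0586, 0.3451]
tool_rot: [0.0, 0.763, 0.647, 0.0]
force: [-0.8, -0.5, -1.7]
gripper_width: 0.537
grip_force: 41.4
[0.6526 0.0586 0.3451]
[323.  85.] [665.8 146.6] [58.3 58.7]
[322.  85.] [665.8 146.8] [65.2 65.8]
```

View pics/m1.png

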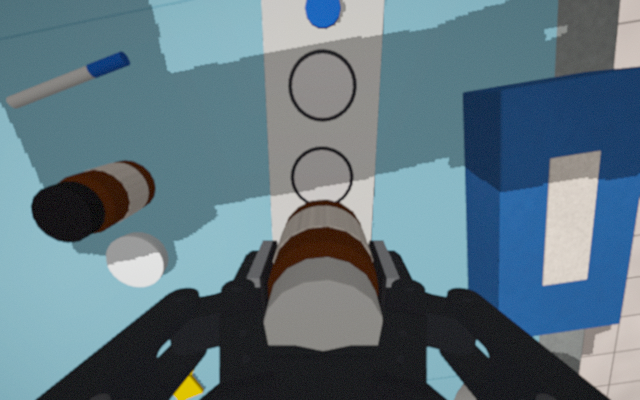

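The white bottle is held upright with mark1 visible at (323,85). The wrist and top views of the marks agree within 2.5 mm. I'll lower it onto mark2.

```bash
python3 -m pendant '-.04 -.05 -.5 0;0 0 -.8 0;0 0 -.8 0;0 0 -.8 0;0 0 -.8 0;0 0 -.5 0;0 0 -.3 0;0 0 -.2 0;0 0 -.08 0;0 0 0 0;0 0 0 0;0 0 0 0'
```

```text
time: 7.5
ee_pos: [0.6521, 0.0564, 0.2023]
tool_rot: [0.0, 0.763, 0.646, 0.0]
force: [0.3, -0.2, -1.1]
gripper_width: 0.538
grip_force: 41.4
```

```bash
python3 -m pendant '0 .02 -.04 0;0 0 -.04 0;0 0 0 0;0 0 0 0'; python3 -m pendant '0 0 0 0;0 0 0 0;0 0 0 0;0 0 0 0;0 0 0 0;0 0 0 0;0 0 0 0;0 0 0 0' -1; python3 -m pendant '0 0 .4 0;0 0 .8 0;0 0 1 0;0 0 1 0;0 0 1 0;0 0 1 0;0 0 .8 0;0 0 0 0'
```

```text
time: 7.9
ee_pos: [0.652, 0.057, 0.1996]
tool_rot: [0.0, 0.763, 0.646, 0.0]
force: [-1.5, 0.3, 4.9]
gripper_width: 0.536
grip_force: 41.8
time: 8.7
ee_pos: [0.6519, 0.0569, 0.1992]
tool_rot: [0.0, 0.763, 0.646, -0.0]
force: [-0.8, -0.8, 0.3]
gripper_width: 1.0
grip_force: 0.0
time: 9.5
ee_pos: [0.6519, 0.0569, 0.3845]
tool_rot: [0.002, 0.763, 0.646, 0.002]
force: [0.0, 0.4, 0.8]
gripper_width: 1.001
grip_force: 0.0
```

```bash
python3 -m pendant '-.4 .05 0 0;-.8 .1 0 0;-.8 .1 0 0;-.8 .1 0 0;-.8 .1 0 0;-.8 .1 0 0;-.8 .1 0 0;-.8 .1 0 0;-.6 .06 0 0;-.07 0 0 0;0 0 0 0;0 0 0 0'; python3 look.py white .083 .042 .6515 .058;  python3 look.py black .092 .049 .4473 .0811
```

```text
time: 10.7
ee_pos: [0.4521, 0.0812, 0.3788]
tool_rot: [-0.0, 0.763, 0.646, -0.0]
force: [0.2, 0.1, 0.9]
gripper_width: 0.999
grip_force: 0.0
tcp [0.4521 0.0812 0.3788] ytool [ 0.986 -0.164] q6 0.287
pred px [546. 178.] circle 606.1 62.2 diam 299.4 want 42.0 ellipse [606.7  56.8] [104.3 297.3]
tcp [0.4523 0.0811 0.3788] ytool [ 0.986 -0.164] q6 0.287
pred px [318. 192.] circle 447.8 84.9 diam 49.2 want 49.0 ellipse [447.6  85.2] [45.9 48.5]
```

View pics/w_black.png

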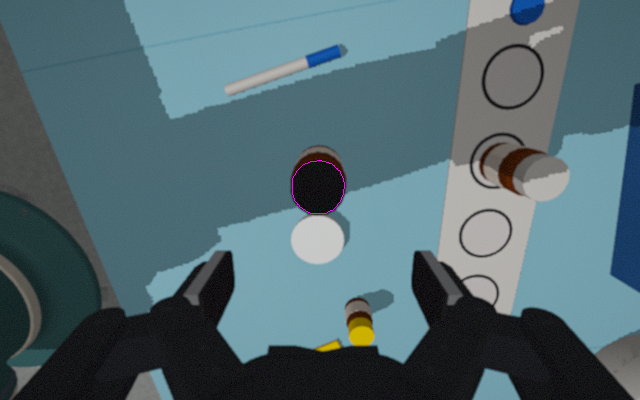

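White stands upright on mark2. The black cap is at (318,187), i.e. (447.7, 85) mm. I'll pick it up.

```bash
python3 -m pendant '-.15 .13 -.4 0;0 0 -.9 0;0 0 -.9 0;0 0 -.9 0;0 0 -.9 0;0 0 -.9 0;0 0 -.6 0;0 0 -.36 0;0 0 0 0;0 0 0 0;0 0 0 0' -1 ; python3 -m pendant '0 0 0 0;0 0 0 0;0 0 0 0;0 0 0 0;0 0 0 0;0 0 0 0;0 0 0 0;0 0 0 0;0 0 0 0;0 0 0 0' 1 50; python3 -m pendant '0 0 .5 0;0 0 1 0;0 0 1 0;0 0 1 0;0 0 1 0;0 0 .5 0;0 0 0 0;0 0 0 0;0 0 0 0'
```

```text
time: 11.9
ee_pos: [0.4476, 0.0852, 0.2044]
tool_rot: [0.0, 0.763, 0.646, 0.001]
force: [0.5, -1.1, 0.4]
gripper_width: 1.002
grip_force: 0.0
time: 12.9
ee_pos: [0.4475, 0.0851, 0.2042]
tool_rot: [0.0, 0.763, 0.646, 0.0]
force: [-1.7, -0.8, 7.2]
gripper_width: 0.62
grip_force: 50.4
time: 13.8
ee_pos: [0.4472, 0.0851, 0.3517]
tool_rot: [-0.001, 0.763, 0.646, -0.001]
force: [0.0, -0.6, -1.3]
gripper_width: 0.617
grip_force: 51.5
```

```bash
python3 -m pendant '.4 .1 0 0;.8 .23 0 0;.8 .23 0 0;.8 .23 0 0;.8 .23 0 0;.8 .23 0 0;.8 .23 0 0;.8 .23 0 0;.8 .23 0 0;.4 .1 0 0;.11 .02 0 0;0 0 0 0'; python3 -m pendant '0 0 0 0;0 0 0 0;0 0 0 0'
```

```text
time: 15.0
ee_pos: [0.6665, 0.1468, 0.3525]
tool_rot: [-0.0, 0.763, 0.646, -0.001]
force: [-0.2, -0.1, -2.0]
gripper_width: 0.619
grip_force: 51.5
time: 15.3
ee_pos: [0.6661, 0.1468, 0.3538]
tool_rot: [0.0, 0.763, 0.646, 0.0]
force: [0.3, 0.3, -2.0]
gripper_width: 0.615
grip_force: 51.5
```

Lowering from .3538 to about .209 (4.8 units).

```bash
python3 -m pendant '0 0 -.5 0;0 0 -.8 0;0 0 -.8 0;0 0 -.8 0;0 0 -.8 0;0 0 -.5 0;0 0 -.3 0;0 0 -.2 0;0 0 -.05 0;0 0 0 0;0 0 0 0;0 0 0 0'
```

```text
time: 16.5
ee_pos: [0.6668, 0.1469, 0.2117]
tool_rot: [0.0, 0.763, 0.646, 0.0]
force: [-0.3, 0.0, -1.8]
gripper_width: 0.62
grip_force: 51.5
```

```bash
python3 -m pendant '0 0 -.06 0;0 0 -.06 0;0 0 0 0;0 0 0 0'; python3 -m pendant '0 0 0 0;0 0 0 0;0 0 0 0;0 0 0 0;0 0 0 0;0 0 0 0;0 0 0 0;0 0 0 0' -1; python3 -m pendant '0 0 .4 0;0 0 .8 0;0 0 1 0;0 0 1 0;0 0 1 0;0 0 1 0;0 0 .6 0;0 0 0 0'
```

```text
time: 16.9
ee_pos: [0.6667, 0.1469, 0.2083]
tool_rot: [0.0, 0.763, 0.646, 0.0]
force: [-3.0, -1.1, 6.9]
gripper_width: 0.616
grip_force: 52.3
time: 17.7
ee_pos: [0.6666, 0.1469, 0.2073]
tool_rot: [0.0, 0.763, 0.646, -0.0]
force: [0.8, -0.8, 0.7]
gripper_width: 1.004
grip_force: 0.0
time: 18.5
ee_pos: [0.6666, 0.1469, 0.3848]
tool_rot: [0.001, 0.763, 0.646, 0.002]
force: [0.4, 0.2, 1.0]
gripper_width: 0.999
grip_force: 0.0
```

```bash
python3 -m pendant '-.3 -.4 0 0;-.6 -.95 0 0;-.6 -.95 0 0;-.6 -.95 0 0;-.6 -.95 0 0;-.6 -.95 0 0;-.6 -.95 0 0;-.6 -.95 0 0;-.6 -.95 0 0;-.6 -.95 0 0;-.6 -.95 0 0;-.6 -.95 0 0'; python3 -m pendant '-.6 -.95 0 0;-.6 -.95 0 0;-.5 -.7 0 0;-.25 -.35 0 0;0 0 0 0;0 0 0 0;0 0 0 0;0 0 0 0'; python3 look.py green .066 .036 .4012 -.2666
```

```text
time: 19.7
ee_pos: [0.4579, -0.1797, 0.3794]
tool_rot: [-0.001, 0.763, 0.646, -0.001]
force: [0.5, 0.3, 0.1]
gripper_width: 0.999
grip_force: 0.0
time: 20.5
ee_pos: [0.4016, -0.2664, 0.3811]
tool_rot: [-0.0, 0.763, 0.647, 0.0]
force: [-0.2, -0.2, -0.2]
gripper_width: 1.001
grip_force: 0.0
tcp [ 0.4016 -0.2664  0.3811] ytool [ 0.987 -0.163] q6 -0.475
pred px [323. 183.] circle 399.2 -266.6 diam 37.2 want 36.0 ellipse [ 398.9 -266.4] [34.  36.6]
```

View pics/w_green.png

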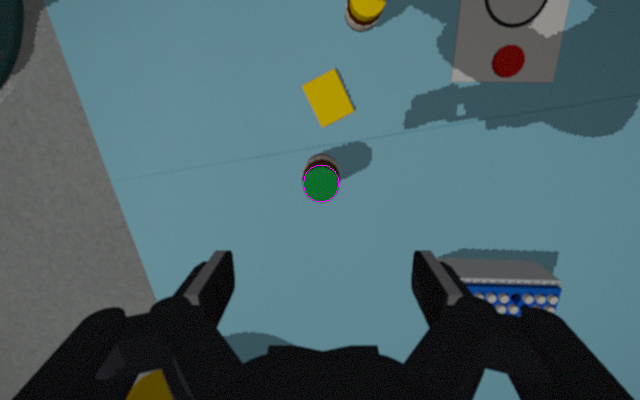

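The green cap is at (321,184), i.e. (399, −266.5) mm. Picking it up.

```bash
python3 -m pendant '-.08 0 -.5 0;0 0 -.9 0;0 0 -.9 0;0 0 -.9 0;0 0 -.9 0;0 0 -.9 0;0 0 -.8 0;0 0 -.5 0;0 0 -.14 0;0 0 0 0;0 0 0 0;0 0 0 0' -1 ; python3 -m pendant '0 0 0 0;0 0 0 0;0 0 0 0;0 0 0 0;0 0 0 0;0 0 0 0;0 0 0 0;0 0 0 0;0 0 0 0;0 0 0 0;0 0 0 0;0 0 0 0' 1 35; python3 -m pendant '0 0 .5 0;0 0 1 0;0 0 1 0;0 0 1 0;0 0 1 0;0 0 .5 0;0 0 0 0;0 0 0 0;0 0 0 0'
```

```text
time: 21.75
ee_pos: [0.399, -0.2673, 0.1892]
tool_rot: [0.001, 0.763, 0.646, 0.0]
force: [-1.1, 0.1, 0.7]
gripper_width: 0.998
grip_force: 0.0
time: 22.95
ee_pos: [0.3988, -0.2671, 0.1885]
tool_rot: [0.0, 0.763, 0.646, 0.0]
force: [-1.6, 0.7, 5.4]
gripper_width: 0.454
grip_force: 35.5
time: 23.85
ee_pos: [0.3986, -0.267, 0.3364]
tool_rot: [-0.001, 0.763, 0.646, -0.0]
force: [-0.2, -0.2, -1.3]
gripper_width: 0.458
grip_force: 35.5
```

```bash
python3 -m pendant '.4 .4 0 0;.8 .8 0 0;.8 .8 0 0;.8 .8 0 0;.8 .8 0 0;.8 .8 0 0;.8 .8 0 0;.8 .8 0 0;.8 .8 0 0;.7 .65 0 0;.4 .4 0 0;-.17 -.2 0 0'; python3 -m pendant '0 0 0 0;0 0 0 0;0 0 0 0'
```

```text
time: 25.05
ee_pos: [0.6317, -0.0361, 0.3363]
tool_rot: [-0.001, 0.762, 0.647, -0.001]
force: [0.8, -1.0, -1.5]
gripper_width: 0.455
grip_force: 35.5
time: 25.35
ee_pos: [0.6302, -0.0381, 0.3382]
tool_rot: [0.0, 0.763, 0.646, 0.0]
force: [0.0, -1.1, -0.4]
gripper_width: 0.453
grip_force: 35.5
```

```bash
python3 -m pendant '.21 .22 -.4 0;0 0 -.8 0;0 0 -.8 0;0 0 -.8 0;0 0 -.8 0;0 0 -.5 0;0 0 -.3 0;0 0 -.2 0;0 0 -.1 0;0 0 0 0;0 0 0 0;0 0 0 0'
```

```text
time: 26.55
ee_pos: [0.6371, -0.031, 0.1978]
tool_rot: [0.0, 0.763, 0.646, 0.0]
force: [0.8, -0.3, -1.5]
gripper_width: 0.455
grip_force: 35.5
```

```bash
python3 -m pendant '0 0 -.09 0;0 0 -.08 0;0 0 0 0;0 0 0 0'; python3 -m pendant '0 0 0 0;0 0 0 0;0 0 0 0;0 0 0 0;0 0 0 0;0 0 0 0;0 0 0 0;0 0 0 0' -1; python3 -m pendant '0 0 .4 0;0 0 .8 0;0 0 1 0;0 0 1 0;0 0 1 0;0 0 1 0;0 0 .6 0;0 0 0 0'; python3 -m pendant '-.4 -.2 0 0;-.8 -.4 0 0;-.8 -.4 0 0;-.8 -.4 0 0;-.8 -.4 0 0;-.8 -.4 0 0;-.8 -.35 0 0;-.5 -.18 0 0;0 0 0 0;0 0 0 0;0 0 0 0'; python3 look.py yellow .054 .031 .466 -.1131
```

```text
time: 26.95
ee_pos: [0.6371, -0.031, 0.1926]
tool_rot: [0.0, 0.763, 0.646, 0.0]
force: [-1.0, -0.1, 4.9]
gripper_width: 0.454
grip_force: 36.0
time: 27.75
ee_pos: [0.6369, -0.031, 0.192]
tool_rot: [0.0, 0.763, 0.646, -0.0]
force: [-0.2, -0.1, 0.4]
gripper_width: 1.001
grip_force: 0.0
time: 28.55
ee_pos: [0.637, -0.031, 0.3695]
tool_rot: [0.002, 0.763, 0.646, 0.002]
force: [0.4, -0.7, 0.3]
gripper_width: 0.996
grip_force: 0.0
time: 29.65
ee_pos: [0.4663, -0.1127, 0.3654]
tool_rot: [-0.0, 0.763, 0.647, -0.0]
force: [0.8, 0.4, 0.3]
gripper_width: 1.006
grip_force: 0.0
tcp [ 0.4663 -0.1127  0.3654] ytool [ 0.986 -0.164] q6 -0.126
pred px [323. 184.] circle 465.4 -112.0 diam 32.6 want 31.0 ellipse [ 465.6 -112. ] [29.3 32.2]
```

View pics/w_yellow.png

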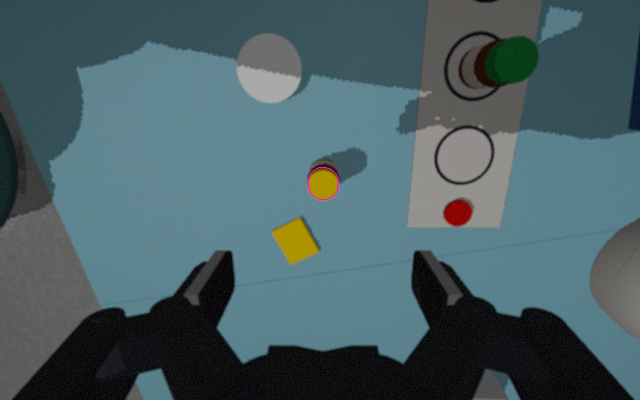

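Green stands on mark3. The yellow cap is at (323,184), i.e. (465.5, −112) mm. Picking it up.

```bash
python3 -m pendant '-.03 .02 -.5 0;0 0 -.9 0;0 0 -.9 0;0 0 -.9 0;0 0 -.9 0;0 0 -.9 0;0 0 -.6 0;0 0 -.35 0;0 0 -.12 0;0 0 0 0;0 0 0 0;0 0 0 0' -1 ; python3 -m pendant '0 0 0 0;0 0 0 0;0 0 0 0;0 0 0 0;0 0 0 0;0 0 0 0;0 0 0 0;0 0 0 0;0 0 0 0;0 0 0 0;0 0 0 0;0 0 0 0' 1 30; python3 -m pendant '0 0 .5 0;0 0 1 0;0 0 1 0;0 0 1 0;0 0 1 0;0 0 .5 0;0 0 0 0;0 0 0 0;0 0 0 0'
```

```text
time: 30.9
ee_pos: [0.4653, -0.1123, 0.1848]
tool_rot: [0.001, 0.763, 0.646, 0.0]
force: [-0.1, -0.3, 0.2]
gripper_width: 0.997
grip_force: 0.0
time: 32.1
ee_pos: [0.4651, -0.1123, 0.1842]
tool_rot: [0.0, 0.763, 0.646, 0.0]
force: [-1.2, 1.0, 6.6]
gripper_width: 0.382
grip_force: 30.1
time: 33.0
ee_pos: [0.4648, -0.1122, 0.3323]
tool_rot: [-0.001, 0.763, 0.646, -0.001]
force: [-1.0, 0.8, -1.4]
gripper_width: 0.385
grip_force: 30.1
```

```bash
python3 -m pendant '.4 0 0 0;.8 -.05 0 0;.8 -.05 0 0;.8 -.05 0 0;.8 -.05 0 0;.8 -.05 0 0;.5 0 0 0;.3 0 0 0;.03 0 0 0;0 0 0 0;0 0 0 0;0 0 0 0'
```

```text
time: 34.2
ee_pos: [0.6215, -0.1198, 0.3341]
tool_rot: [0.0, 0.763, 0.646, 0.0]
force: [-0.5, 0.1, 0.2]
gripper_width: 0.382
grip_force: 30.1
```

```bash
python3 -m pendant '0 0 -.4 0;0 0 -.8 0;0 0 -.8 0;0 0 -.8 0;0 0 -.8 0;0 0 -.5 0;0 0 -.3 0;0 0 -.2 0;0 0 -.08 0;0 0 0 0;0 0 0 0;0 0 0 0'
```

```text
time: 35.4
ee_pos: [0.6221, -0.1198, 0.1942]
tool_rot: [0.0, 0.763, 0.646, 0.0]
force: [-0.6, 0.1, 0.3]
gripper_width: 0.383
grip_force: 30.1
```

```bash
python3 -m pendant '0 0 -.1 0;0 0 -.09 0;0 0 0 0;0 0 0 0'; python3 -m pendant '0 0 0 0;0 0 0 0;0 0 0 0;0 0 0 0;0 0 0 0;0 0 0 0;0 0 0 0;0 0 0 0' -1; python3 -m pendant '0 0 .4 0;0 0 .8 0;0 0 1 0;0 0 1 0;0 0 1 0;0 0 1 0;0 0 .8 0;0 0 0 0'; python3 -m pendant '-.5 0 0 0;-1 0 0 0;-1 0 0 0;-1 0 0 0;-1 0 0 0;-1 0 0 0;-.5 0 0 0;0 0 0 0;0 0 0 0'
python3 - <<'E'
from h import *
a=bot.capture("top")[:,:,::-1];b=bot.capture("scene")[:,:,::-1]
P=pose("top")
for z,x,y in((.096,.6675,.1468),(.083,.652,.0575),(.070,.637,-.031),(.058,.622,-.1197)): print(proj(P,[[x,y,z],[x,y,.004]]).round(1).tolist())
cv2.imwrite("pics/end.png",np.vstack([cv2.resize(a[130:220,210:420],(700,300)),cv2.resize(b[140:340,200:480],(420,300))[:, :].copy() if 0 else cv2.resize(b[130:330,150:500],(700,300))]))
E
```

```text
time: 35.8
ee_pos: [0.6221, -0.1198, 0.1882]
tool_rot: [0.0, 0.763, 0.646, 0.0]
force: [-1.2, -0.3, 4.9]
gripper_width: 0.387
grip_force: 30.6
time: 36.6
ee_pos: [0.6219, -0.1198, 0.1878]
tool_rot: [-0.0, 0.763, 0.646, 0.0]
force: [0.1, -0.4, -0.9]
gripper_width: 0.999
grip_force: 0.0
time: 37.4
ee_pos: [0.622, -0.1198, 0.373]
tool_rot: [0.002, 0.763, 0.646, 0.002]
force: [0.6, -0.1, 0.4]
gripper_width: 1.001
grip_force: 0.0
time: 38.3
ee_pos: [0.442, -0.1198, 0.3681]
tool_rot: [0.0, 0.763, 0.646, 0.0]
force: [0.2, 0.9, -0.2]
gripper_width: 1.003
grip_force: 0.0
[[258.2, 157.0], [264.0, 167.8]]
[[294.9, 162.5], [297.2, 171.4]]
[[330.4, 167.7], [330.1, 174.8]]
[[365.3, 172.6], [363.3, 178.2]]
```

View pics/end.png

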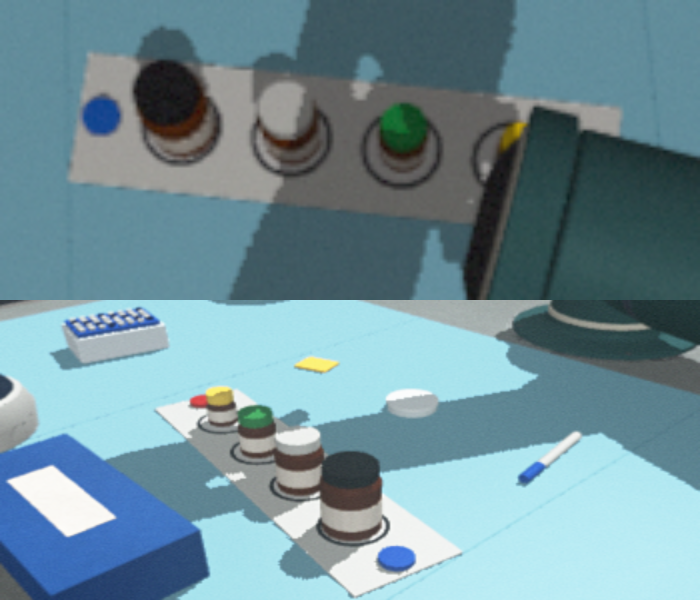

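The final view shows all four bottles upright inside their rings: black next to the blue token, then white, green, and yellow next to the red token. Black's base is centred in its ring to within about 2 mm. The gripper is clear, so I'm handing in.

```bash
python3 -c "
from cell import bot
print(bot.close_job())"
```

```text
the job is handed in; nothing more can be done
None
```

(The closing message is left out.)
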